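Zero a spring-tipped hand probe and hold it square on the ringed spot

TASK

Take the hand probe out of its wooden stand and zero it by pressing its tip down onto the round sprung pad until the pad is fully down, for half a second. Then hold the probe square to the sloping steel plate with its tip inside the scribed ring (not on the cross), pressed lightly so that the sprung tip is about half way in, and finish like that, still holding the probe there.

Things in the scene. Friction and masses are not known exactly. Their poses are not given: they have to be found in the camera images.
- probe: round dark steel hand probe, 133 mm long with its tip, loose, 0.18 kg, upright in its stand. Origin on its axis at the nose face; z up the barrel. Barrel 24 mm diameter below a 34 mm collar (40 to 47 mm up), tapering to a round grip of 26 mm diameter from 50 to 112 mm, button on top to 123 mm. In the stand the collar lies on the stand's top: nose face 20 mm, grip middle 101 mm above the bench
- plunger (a joint): the probe's sprung steel tip, a pin of 9 mm diameter that stands 10 mm out of the nose face: 0 = fully out, grows in metres as it is pushed in along the probe's axis, stop at 0.008. Spring 1.2 N per mm, so half way in (0.004) is about 5 N, on the stop about 10 N
- probe_point (a point): centre of the end face of the sprung tip, 10 mm below the probe's origin along the axis when fully out; z up the probe's axis
- probe_stand: fixed wooden block 70 x 70 x 60 mm with a 27 mm through hole in which the probe stands. Origin in the middle of its underside on the bench, z up. It stands left of the test plate, in one of two areas, behind or beyond the bench vice (about 0.17 m high, fixed at x 0.30 to 0.47, y 0.12 to 0.27); the pad has the other area
- zero_pad (a joint): the sprung pad's travel in metres: 0 = up, grows as it is pressed down, stop at 0.008; needs about 10 N to be fully down and springs back up when freed
- zero_pad_top (a point): centre of the pad's top face, moves with the pad; the pad is a flat steel disc of 40 mm diameter on a fixed grey housing, z up
- zero_pad_base: the pad's fixed housing with the pad, origin in the middle of its underside on the bench
- test_plate: fixed sine plate, 150 x 130 mm, 105 mm high at the back; the bright steel plate under test (100 x 124 mm) is clamped on its slope between two low stops (10 mm) at its lower and upper edge. Origin mid underside, z up, x level towards the high side. The face slopes 20 degrees, rising towards x; its middle is 73.5 mm above the bench. To its right (y below -0.18) stands a bench grinder, 0.3 m high
- ring_centre (a point): centre of the scribed dark ring (24 mm diameter) on the sloping face; z is the face's outward normal, x runs up the slope. The ring lies half way up the slope, 25 to 44 mm to one or other side of the middle; a diagonal cross of like size lies on the other side and is not to be measured
There are look-alikes about, which are no part of the job. Leave any pink, red or yellow look-alike of the probe alone.

How it is judged:
By the outcome, as a careful person would: the job done as asked, in the order asked, and still so for the second after the job is handed in, while the arm keeps its last pose, push and grip.
It also fails if it takes over 48 s, if anything falls off the work surface, if the arm or the gripper's body presses on something with over 40 N, if the wrist force passes 120 N, or if a joint passes its speed limit or range.

ROBOT

A 6-joint arm with a two-finger parallel gripper is mounted at the origin on a cart in front of the work surface, level with it; the furniture and walls round the work are solid. World frame = base frame: x ahead of the robot, y to its left, z up, the work surface at z = 0. Lengths are in m, angles in degrees, forces in N, time in s.
With the tool pointing down it reaches from about 0.35 to 0.725 m from the base axis. Payload 6 kg.
Tool frame: the origin (TCP) lies midway between the tips of the shut fingers; the grasp point (between the pads) lies bot.grip_point_offset behind it (bot.grip_point_offset is the distance from the TCP to the grasp point, in m); z points along the fingers, y is the line along which they close (so a half turn about z gives the same grasp; the last joint's range is limited). The gripper opens to 85 mm and grips with 20 to 120 N. Pads are 22 mm wide; open, the fingers measure 114 mm over their backs; the gripper's body (76 mm by 85 mm) begins 54 mm behind the grasp point. The pads swing forward as they close: fully open they stand 13 mm farther back than shut.
Start: joints at [-53.818, 2.303, 4.859, 0, -92.561, -19.12], TCP at [0.176, -0.574, 0.211] pointing down, gripper open.
Joint ranges: [-146.85, 146.85], [-73.84, 115.35], [-62.03, 85.46], [-188.31, 113.3], [-161.28, -10.13], [-171.36, 171.36]. Speed limits (degrees/s): [147.25, 147.25, 172.46, 180, 180, 180].

INTERFACE

Orientations are given as a 3x3 rotation matrix whose columns are the frame's x, y, z axes.
In Python, from rig import bot gives the robot as it stands. The module is installed in compiled form; this text tells all that it offers.
- The arm moves only by the tool carry_out, never from a script. Its argument "rows" is a list of rows, each an object of numbers: "dx", "dy", "dz": the shift along the tool's x, y, z in units of 30 mm (1.0 is 30 mm); "ax", "ay", "az": the turn, a rotation vector about the tool's x, y, z in units of 8 degrees (1.0 is 8 degrees); "claw": the opening, from -1 (shut) to 1 (fully open). A call has 1 to 20 rows; each row shifts and turns the commanded pose from where the row before left it, along the tool's axes as they then stand; what a row does not reach is not made up. A row lasts 1/8 s, in which the tool goes at most 62.5 mm and 10.7 degrees, less where a joint would pass 70% of its speed; a pose out of reach is approached as far as the arm can. A call is refused whole if a number of a shift passes 1 or a number of a turn 1, either way. A call with a gripper value outside its range is refused whole. The fingers move at their own pace and stop on an object; "squeeze" is the grip in N (left out, the last holds). Time passes only in rows, so rows that do not move let the fingers close. It gives the time, the measured TCP pose, the force, the opening and the grip force at its end, in the units of the state.
- bot.get_state(): the state, without advancing time (a new reading comes with each control period).
- bot.snapshot(name): name is "scene" or "top" or "wrist"; returns (picture, depth): 420x560x3 uint8, blue, green, red; 420x560 float32, m along the optical axis (not along the pixel's ray), 0 where there is no reading.
- bot.camera_info(name): a dict with "K" (3x3 intrinsics, pixels), "rvec" (rotation vector, rad) and "tvec" (3), from world to camera coordinates, as OpenCV has them. Camera axes: x right, y down, z forward; pixel columns grow to the right and rows downward; lengths in m; the calibration is good to about 2 mm. A picture is of the moment at which its call begins: read the wrist's pose just before it. camera_info takes no time and is no camera call; for the wrist camera it gives the pose at the moment of the call.
- bot.hand_in(): hands the job in; it is judged then, once.
Trained networks look in the newest picture that a camera, given by its name, has taken for a name from the list of things; names that differ only in an ending like _2 or _b are one class to them, and where a whole thing is asked for, a point or a joint stands for the part that bears it (a point fixed in the world has none). Each returns a list of dicts, best first, with "conf" (0 to 1); they miss things now and then, are a little off and sometimes report something else, mostly with a low value. They report only what shows in the picture. A call takes as long as a camera call. They do not tell look-alikes from the thing itself.
- bot.masks_of(camera, target): "region" (420x560 bool, what is visible of it).
- bot.place_of(camera, target): "at" ([x, y, z] in m, in the coordinates of the camera as it stood for that picture, good to about 4 mm: a listed point, or the origin of a listed thing).
The state is a dict: "time_s": time; "qpos": joint angles; "qvel": joint speeds; "joint_torque": joint torques, N m; "tcp_pos": TCP position; "ee_rot": TCP orientation; "contact_force": force on the tool from outside, world axes, zero at the start; "torque": the same for the moment, N m; "grip_width": finger opening in m; "gripper_force": force on a finger pad.
Only numpy, scipy, OpenCV 4.12 (cv2) and the standard library are available. Lean on these libraries where they do the work, as an engineer would, in place of code of your own. Each camera call takes 0.05 s, during which the arm holds its last target. There are 200 camera calls.

## Working session

There is one attempt and no reset: what is moved stays moved. The work goes in short steps, Python scripts to look and compute and a tool call to move; the robot and the scene stay as the last step left them, time stands still between calls to the robot, and variables do not carry over. Pictures are saved under pics/ and viewed, at most 10 in all, crops included, and the job is handed in when it is done.

Besides the shell and the picture viewer there is one more tool, called after "Call:" as name([rows], argument=value, ...), one row to a line, values as JSON. carry_out: Moves the arm, as the interface text tells. Its arguments: {"type":"object","properties":{"rows":{"type":"array"},"squeeze":{"type":"number"}},"required":["rows"]}

```bash
mkdir -p pics
cat > h.py <<'E'
import numpy as np, cv2
from rig import bot
def w(cam,p):
    i=bot.camera_info(cam); R=cv2.Rodrigues(np.array(i['rvec'],float))[0]
    return R.T@(np.array(p,float)-np.array(i['tvec'],float).ravel())
def px(cam,u,v,d):
    K=np.array(bot.camera_info(cam)['K']); return w(cam,[(u-K[0,2])/K[0,0]*d,(v-K[1,2])/K[1,1]*d,d])
def cloud(cam,dep,m=None):
    i=bot.camera_info(cam);K=np.array(i['K']);R=cv2.Rodrigues(np.array(i['rvec'],float))[0]
    v,u=np.nonzero((dep>0)&(m if m is not None else True));d=dep[v,u]
    P=np.c_[(u-K[0,2])/K[0,0]*d,(v-K[1,2])/K[1,1]*d,d]
    return (P-np.array(i['tvec'],float).ravel())@R,u,v
E
python3 - <<'E'
from h import *
np.set_printoptions(precision=4,suppress=True)
ims=[]
for c in ['scene','top']:
    im,d=bot.snapshot(c); np.savez(f'{c}.npz',im=im,d=d); cv2.imwrite(f'pics/{c}.png',im)
    for t in ['probe','probe_point','probe_stand','zero_pad_top','zero_pad_base','test_plate','ring_centre']:
        print(c,t,[(round(r['conf'],2),w(c,r['at'])) for r in bot.place_of(c,t)][:4])
print(bot.grip_point_offset,bot.get_state())
E
```

```text
scene probe [(0.87, array([0.6115, 0.3622, 0.0145])), (0.82, array([0.6659, 0.1237, 0.011 ])), (0.79, array([0.5607, 0.1858, 0.0174])), (0.6, array([0.5975, 0.2929, 0.007 ]))]
scene probe_point []
scene probe_stand [(0.79, array([ 0.5611,  0.1863, -0.0028])), (0.22, array([0.5009, 0.3194, 0.0236]))]
scene zero_pad_top [(0.76, array([0.498 , 0.3178, 0.0236]))]
scene zero_pad_base [(0.6, array([ 0.4976,  0.3182, -0.0014]))]
scene test_plate [(0.95, array([ 0.5796, -0.0119,  0.0023]))]
scene ring_centre [(0.45, array([ 0.5726, -0.051 ,  0.0716]))]
top probe [(0.8, array([0.6581, 0.1241, 0.0089])), (0.77, array([0.6135, 0.3603, 0.0095])), (0.66, array([0.595 , 0.2919, 0.0113])), (0.64, array([0.562 , 0.1829, 0.0208]))]
top probe_point []
top probe_stand [(0.58, array([ 0.5597,  0.1865, -0.0026]))]
top zero_pad_top [(0.75, array([0.4966, 0.3171, 0.0208]))]
top zero_pad_base [(0.9, array([ 0.4983,  0.32  , -0.    ])), (0.35, array([0.5584, 0.1827, 0.0176]))]
top test_plate [(0.87, array([ 0.5838, -0.0114, -0.001 ])), (0.55, array([ 0.5594,  0.185 , -0.0029]))]
top ring_centre []
0.0187 {'time_s': 0.8, 'qpos': array([-53.8194,   2.302 ,   4.8602,   0.0004, -92.5616, -19.1221]), 'qvel': array([-0.0385, -0.0396, -0.0276,  0.0058, -0.1325, -0.002 ]), 'joint_torque': array([ -0.0002, -36.7894,  34.7423,   6.9327,  -0.001 ,   0.    ]), 'tcp_pos': array([ 0.176 , -0.5736,  0.2107]), 'ee_rot': array([[-0.956 , -0.2933, -0.    ],
       [-0.2933,  0.956 ,  0.    ],
       [ 0.    ,  0.0001, -1.    ]]), 'contact_force': array([-0.2778,  0.3447,  0.201 ]), 'torque': array([ 0.0183, -0.0153,  0.0194]), 'gripper_force': 0.0, 'grip_width': 0.08559238544228492}
```

View pics/scene.png

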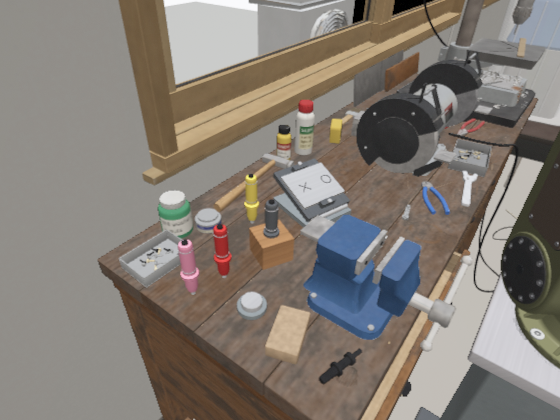

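View pics/top.png

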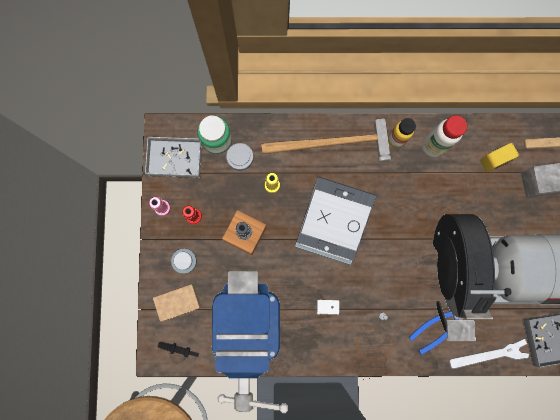

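Ring is the right-hand mark (top px 353,226; scene 325,179), cross to its left (323,216). The dark probe is in the wooden stand (top 243,231), and the pad is at top (182,261). The red, pink and yellow look-alikes stand nearby. Next I'll refine the positions from depth.

Run:
```python
from h import *
np.set_printoptions(precision=4,suppress=True)
T=np.load('top.npz');S=np.load('scene.npz')
for c,D in (('top',T),('scene',S)):
    im,d=D['im'],D['d']; P,u,v=cloud(c,d)
    def box(x0,x1,y0,y1,z0,z1): return (P[:,0]>x0)&(P[:,0]<x1)&(P[:,1]>y0)&(P[:,1]<y1)&(P[:,2]>z0)&(P[:,2]<z1)
    b=box(.45,.55,.27,.37,.0,.06); Q=P[b]; print(c,'pad zpct',np.percentile(Q[:,2],[5,50,90,95,99]))
    t=Q[Q[:,2]>.0185]; print(' pad top mean',t.mean(0),'min',t.min(0),'max',t.max(0),len(t))
    b=box(.50,.62,.12,.25,.054,.066);Q=P[b]; 
    if len(Q): print(' stand top',len(Q),cv2.minAreaRect(Q[:,:2].astype(np.float32)),np.median(Q[:,2]))
    b=box(.50,.62,.12,.25,.12,.16);Q=P[b]; print(' probe top',len(Q),Q.mean(0),Q.min(0),Q.max(0))
    # vice
    Q=P[box(.28,.50,.09,.29,.10,.2)]; print(' vice',Q.min(0),Q.max(0))
    n=Q[(Q[:,0]>.40)&(Q[:,1]>.2)]; print(' vice near pad corner',n.min(0) if len(n) else 0,n.max(0) if len(n) else 0)
    # plate plane
    b=box(.54,.63,-.05,.03,.04,.12); Q=P[b]
    best=None;rng=np.random.default_rng(0)
    for _ in range(300):
        a=Q[rng.choice(len(Q),3,False)];nn=np.cross(a[1]-a[0],a[2]-a[0]);nn/=np.linalg.norm(nn)+1e-12
        k=(abs((Q-a[0])@nn)<.002)
        if best is None or k.sum()>best.sum():best=k
    q=Q[best];m=q.mean(0);n=np.linalg.svd(q-m,full_matrices=False)[2][2];n*=np.sign(n[2])
    print(' plane n',n,'tilt',np.degrees(np.arccos(n[2])),'yaw upslope',np.degrees(np.arctan2(-n[1],-n[0])),m,len(q))
    # dark ring pixels
    g=im.max(2); uu,vv=u,v
    fx=P-m; on=(abs(fx@n)<.006)&box(.5,.66,-.09,.07,.04,.12)
    dk=np.zeros(d.shape,np.uint8); dk[v[on],u[on]]=(g[v[on],u[on]]<120)*255
    nl,lab,st,ce=cv2.connectedComponentsWithStats(dk)
    for i in range(1,nl):
        if st[i,4]>15:
            mm=(lab==i);R=cloud(c,d,mm)[0];print('  comp',ce[i],st[i],R.mean(0),(R.min(0)+R.max(0))/2)
```

```text
top pad zpct [0.0003 0.0032 0.0242 0.0259 0.0278]
 pad top mean [0.499  0.3195 0.0243] min [0.476  0.3009 0.0186] max [0.5174 0.3382 0.0299] 256
 stand top 851 ((0.5591397285461426, 0.18362319469451904), (0.0701819583773613, 0.06994706392288208), 62.82428741455078) 0.06013166018962879
 probe top 137 [0.558  0.1828 0.1378] [0.5464 0.1708 0.1246] [0.5706 0.195  0.1461]
 vice [0.28   0.1304 0.1182] [0.4731 0.2334 0.1502]
 vice near pad corner [0.401  0.2    0.1229] [0.4731 0.2324 0.1502]
 plane n [-0.3351  0.118   0.9347] tilt 20.81320506414875 yaw upslope -19.402724240840953 [ 0.5841 -0.0099  0.0739] 1058
  comp [344.0769 194.4286] [335 189  20  12  91] [ 0.6328 -0.0276  0.0968] [ 0.6332 -0.029   0.0962]
  comp [320.7714 243.9429] [317 240   8  10  35] [0.5324 0.0189 0.0551] [0.5318 0.0192 0.0519]
  comp [330.4706 245.6471] [324 241  13  11  51] [ 0.5287 -0.0017  0.0563] [ 0.5282 -0.0006  0.0517]
scene pad zpct [0.0002 0.0116 0.023  0.0235 0.0243]
 pad top mean [0.4988 0.3223 0.0222] min [0.4802 0.3025 0.0188] max [0.5193 0.3411 0.025 ] 303
 stand top 645 ((0.5592914819717407, 0.18495945632457733), (0.0712793618440628, 0.07331441342830658), 62.60009002685547) 0.058283925651471724
 probe top 155 [0.556  0.1894 0.1321] [0.5464 0.1726 0.1201] [0.5703 0.1982 0.1419]
 vice [0.28   0.1295 0.1002] [0.475  0.236  0.1443]
 vice near pad corner [0.4001 0.2    0.1004] [0.4736 0.236  0.1423]
 plane n [-0.3219  0.1048  0.941 ] tilt 19.786017319349664 yaw upslope -18.027442187278776 [ 0.584  -0.0087  0.0715] 854
  comp [298.383  167.2553] [291 162  17  10  47] [ 0.6326 -0.0223  0.0925] [ 0.6342 -0.0261  0.0913]
  comp [325.2308 202.7538] [317 197  18  11  65] [0.5301 0.0139 0.0517] [0.5323 0.0079 0.0511]
```

Call:
carry_out([
  {"dz":-1,"claw":1},
  {"dz":-1},
  {"dz":-1},
  {"dz":-1},
  {"dx":-0.98,"dy":1},
  {"dx":-0.98,"dy":1},
  {"dx":-0.98,"dy":1},
  {"dx":-0.98,"dy":1},
  {"dx":-0.98,"dy":1},
  {"dx":-0.98,"dy":1},
  {"dx":-0.98,"dy":1},
  {"dx":-0.98,"dy":1},
  {"dx":-0.98,"dy":1},
  {"dx":-0.98,"dy":1},
  {"dx":-0.98,"dy":1},
  {"dx":-0.98,"dy":1},
  {"dx":-0.98,"dy":1},
  {"dx":-0.98,"dy":1},
  {"dx":-0.98,"dy":1},
  {"dx":-0.98,"dy":1},
], squeeze=80)

```text
$.rows[0]: bad value
```

Call:
carry_out([
  {"dx":0,"dy":0,"dz":-1,"ax":0,"ay":0,"az":0,"claw":1},
  {"dx":0,"dy":0,"dz":-1,"ax":0,"ay":0,"az":0,"claw":1},
  {"dx":0,"dy":0,"dz":-1,"ax":0,"ay":0,"az":0,"claw":1},
  {"dx":0,"dy":0,"dz":-1,"ax":0,"ay":0,"az":0,"claw":1},
], squeeze=80)

```text
time_s: 1.3
tcp_pos: [0.176, -0.5735, 0.3317]
ee_rot: [[-0.956, -0.293, 0.0], [-0.293, 0.956, -0.0], [-0.0, -0.0, -1.0]]
contact_force: [-0.5, 0.0, 0.3]
grip_width: 0.0854
gripper_force: 0.0
```

Call:
carry_out([
  {"dx":-0.98,"dy":1,"dz":0,"ax":0,"ay":0,"az":0,"claw":1},
  {"dx":-0.98,"dy":1,"dz":0,"ax":0,"ay":0,"az":0,"claw":1},
  {"dx":-0.98,"dy":1,"dz":0,"ax":0,"ay":0,"az":0,"claw":1},
  {"dx":-0.98,"dy":1,"dz":0,"ax":0,"ay":0,"az":0,"claw":1},
  {"dx":-0.98,"dy":1,"dz":0,"ax":0,"ay":0,"az":0,"claw":1},
  {"dx":-0.98,"dy":1,"dz":0,"ax":0,"ay":0,"az":0,"claw":1},
  {"dx":-0.98,"dy":1,"dz":0,"ax":0,"ay":0,"az":0,"claw":1},
  {"dx":-0.98,"dy":1,"dz":0,"ax":0,"ay":0,"az":0,"claw":1},
  {"dx":-0.98,"dy":1,"dz":0,"ax":0,"ay":0,"az":0,"claw":1},
  {"dx":-0.98,"dy":1,"dz":0,"ax":0,"ay":0,"az":0,"claw":1},
  {"dx":-0.98,"dy":1,"dz":0,"ax":0,"ay":0,"az":0,"claw":1},
  {"dx":-0.98,"dy":1,"dz":0,"ax":0,"ay":0,"az":0,"claw":1},
  {"dx":-0.98,"dy":1,"dz":0,"ax":0,"ay":0,"az":0,"claw":1},
  {"dx":-0.98,"dy":1,"dz":0,"ax":0,"ay":0,"az":0,"claw":1},
  {"dx":-0.98,"dy":1,"dz":0,"ax":0,"ay":0,"az":0,"claw":1},
  {"dx":-0.98,"dy":1,"dz":0,"ax":0,"ay":0,"az":0,"claw":1},
])

```text
time_s: 3.3
tcp_pos: [0.4854, 0.0247, 0.331]
ee_rot: [[-0.956, -0.294, 0.001], [-0.294, 0.956, 0.0], [-0.001, 0.0, -1.0]]
contact_force: [1.2, -0.4, 0.4]
grip_width: 0.0852
gripper_force: 0.0
```

Run:
```python
from h import *
np.set_printoptions(precision=4,suppress=True)
i=bot.camera_info('wrist');im,d=bot.snapshot('wrist');cv2.imwrite('pics/w1.png',im);np.savez('w1.npz',im=im,d=d)
for t in ['ring_centre','test_plate','probe','probe_stand']:
    print(t,[(round(r['conf'],2),w('wrist',r['at'])) for r in bot.place_of('wrist',t)][:4])
print(bot.get_state()['tcp_pos'],bot.get_state()['qpos'])
K=np.array(bot.camera_info('top')['K']);T=np.load('top.npz')
for u,v in ((353,226),(323,216)): print(px('top',u,v,T['d'][v,u]))
S=np.load('scene.npz')
for u,v in ((325,179),(305,187)): print(px('scene',u,v,S['d'][v,u]))
```

```text
ring_centre [(0.39, array([ 0.5715, -0.0516,  0.0713]))]
test_plate [(0.74, array([ 0.5861, -0.015 ,  0.0001]))]
probe [(0.67, array([0.5598, 0.1811, 0.024 ])), (0.63, array([0.6598, 0.1209, 0.0082])), (0.53, array([0.613 , 0.3574, 0.0071]))]
probe_stand [(0.55, array([ 0.5623,  0.1794, -0.002 ]))]
[0.4849 0.0232 0.3309] [  26.6275  -12.3739    3.8127    0.0117 -106.1883  -99.5428]
[ 0.5693 -0.0486  0.0712]
[0.5905 0.0149 0.0729]
[ 0.5699 -0.0477  0.0705]
[0.5876 0.0144 0.0722]
```

View pics/w1.png

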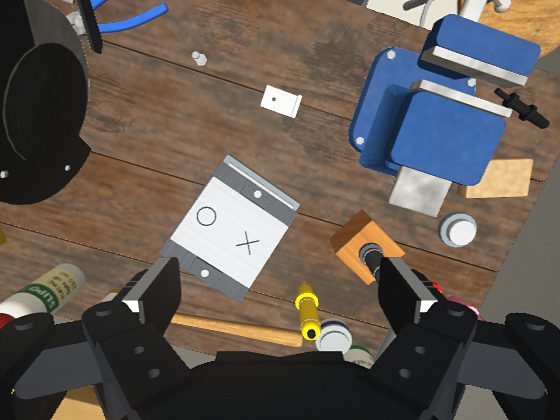

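Wrist view: ring at (206,216), cross at (247,243), the dark probe in its stand at (372,255), and the pad at (459,231). I'm moving over the probe.

Call:
carry_out([
  {"dx":-0.79,"dy":0.88,"dz":0,"ax":0,"ay":0,"az":0,"claw":1},
  {"dx":-0.79,"dy":0.88,"dz":0,"ax":0,"ay":0,"az":0,"claw":1},
  {"dx":-0.79,"dy":0.88,"dz":0,"ax":0,"ay":0,"az":0,"claw":1},
  {"dx":-0.79,"dy":0.88,"dz":0,"ax":0,"ay":0,"az":0,"claw":1},
  {"dx":-0.79,"dy":0.88,"dz":0,"ax":0,"ay":0,"az":0,"claw":1},
  {"dx":0,"dy":0,"dz":1,"ax":0,"ay":0,"az":0,"claw":1},
  {"dx":0,"dy":0,"dz":1,"ax":0,"ay":0,"az":0,"claw":1},
  {"dx":0,"dy":0,"dz":0.5,"ax":0,"ay":0,"az":0,"claw":1},
  {"dx":0,"dy":0,"dz":0,"ax":0,"ay":0,"az":0,"claw":1},
])

```text
time_s: 4.68
tcp_pos: [0.5593, 0.1834, 0.2555]
ee_rot: [[-0.956, -0.293, -0.001], [-0.293, 0.956, -0.001], [0.001, -0.0, -1.0]]
contact_force: [-0.0, 0.5, 0.9]
grip_width: 0.0856
gripper_force: 0.0
```

Run:
```python
from h import *
np.set_printoptions(precision=4,suppress=True)
im,d=bot.snapshot('wrist');cv2.imwrite('pics/w2.png',im)
P,u,v=cloud('wrist',d)
for z0,z1 in ((.125,.15),(.055,.064)):
    b=(abs(P[:,0]-.559)<.045)&(abs(P[:,1]-.184)<.045)&(P[:,2]>z0)&(P[:,2]<z1);Q=P[b]
    if len(Q)>5: print(len(Q),np.median(Q,0),Q.min(0),Q.max(0),cv2.minAreaRect(Q[:,:2].astype(np.float32)))
for r in bot.masks_of('wrist','probe')[:2]:
    Q=cloud('wrist',d,r['region'])[0]; print(r['conf'],np.median(Q,0),Q.min(0),Q.max(0))
s=bot.get_state();print(s['tcp_pos'],s['ee_rot'][:,1])
```

```text
695 [0.5585 0.1818 0.1388] [0.548  0.1692 0.1258] [0.5736 0.1955 0.1447] ((0.5604426264762878, 0.1822902262210846), (0.025725912302732468, 0.0251628290861845), 74.44115447998047)
2872 [0.5538 0.1784 0.061 ] [0.5149 0.1391 0.055 ] [0.6037 0.2288 0.0635] ((0.5614890456199646, 0.18255287408828735), (0.07012566924095154, 0.07026228308677673), 62.86712646484375)
0.97 [0.5558 0.1813 0.1358] [0.5449 0.1659 0.0593] [0.5894 0.2035 0.1453]
0.75 [0.5905 0.2841 0.1013] [0.5797 0.2753 0.0011] [0.6486 0.3288 0.1366]
[0.5599 0.1838 0.2574] [-0.2928  0.9562  0.0001]
```

View pics/w2.png

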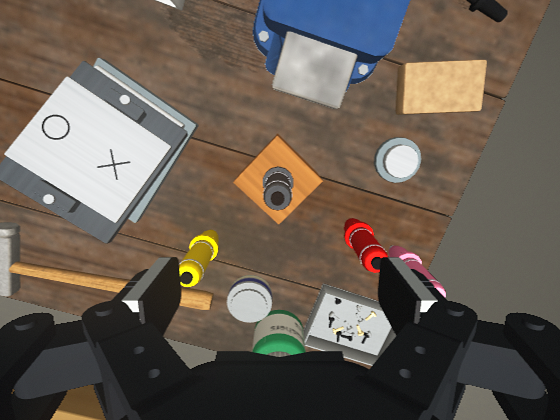

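Probe is centred under the gripper at (0.560, 0.183) and the look-alikes are clear of the fingers. I'll descend and grip.

Call:
carry_out([
  {"dx":0,"dy":-0.03,"dz":1,"ax":0,"ay":0,"az":0,"claw":1},
  {"dx":0,"dy":0,"dz":1,"ax":0,"ay":0,"az":0,"claw":1},
  {"dx":0,"dy":0,"dz":1,"ax":0,"ay":0,"az":0,"claw":1},
  {"dx":0,"dy":0,"dz":1,"ax":0,"ay":0,"az":0,"claw":1},
  {"dx":0,"dy":0,"dz":1,"ax":0,"ay":0,"az":0,"claw":1},
  {"dx":0,"dy":0,"dz":0.48,"ax":0,"ay":0,"az":0,"claw":1},
  {"dx":0,"dy":0,"dz":0,"ax":0,"ay":0,"az":0,"claw":1},
  {"dx":0,"dy":0,"dz":0,"ax":0,"ay":0,"az":0,"claw":0},
  {"dx":0,"dy":0,"dz":0,"ax":0,"ay":0,"az":0,"claw":-0.3},
  {"dx":0,"dy":0,"dz":0,"ax":0,"ay":0,"az":0,"claw":-1},
  {"dx":0,"dy":0,"dz":0,"ax":0,"ay":0,"az":0,"claw":-1},
  {"dx":0,"dy":0,"dz":0,"ax":0,"ay":0,"az":0,"claw":-1},
  {"dx":0,"dy":0,"dz":0,"ax":0,"ay":0,"az":0,"claw":-1},
], squeeze=80)

```text
time_s: 6.4
tcp_pos: [0.5602, 0.1833, 0.0922]
ee_rot: [[-0.956, -0.293, 0.001], [-0.293, 0.956, 0.0], [-0.001, -0.0, -1.0]]
contact_force: [0.4, -1.6, 5.1]
grip_width: 0.0234
gripper_force: 78.6
```

Call:
carry_out([
  {"dx":0,"dy":0,"dz":-0.3,"ax":0,"ay":0,"az":0,"claw":-1},
  {"dx":0,"dy":0,"dz":-0.6,"ax":0,"ay":0,"az":0,"claw":-1},
  {"dx":0,"dy":0,"dz":-1,"ax":0,"ay":0,"az":0,"claw":-1},
  {"dx":0,"dy":0,"dz":-1,"ax":0,"ay":0,"az":0,"claw":-1},
  {"dx":0.12,"dy":0.99,"dz":0,"ax":0,"ay":0,"az":0,"claw":-1},
  {"dx":0.12,"dy":0.99,"dz":0,"ax":0,"ay":0,"az":0,"claw":-1},
  {"dx":0.12,"dy":0.99,"dz":0,"ax":0,"ay":0,"az":0,"claw":-1},
  {"dx":0.12,"dy":0.99,"dz":0,"ax":0,"ay":0,"az":0,"claw":-1},
  {"dx":0.12,"dy":0.99,"dz":0,"ax":0,"ay":0,"az":0,"claw":-1},
  {"dx":0,"dy":0,"dz":0.8,"ax":0,"ay":0,"az":0,"claw":-1},
  {"dx":0,"dy":0,"dz":0.5,"ax":0,"ay":0,"az":0,"claw":-1},
  {"dx":0,"dy":0,"dz":0,"ax":0,"ay":0,"az":0,"claw":-1},
  {"dx":0,"dy":0,"dz":0,"ax":0,"ay":0,"az":0,"claw":-1},
])

```text
time_s: 8.02
tcp_pos: [0.4995, 0.32, 0.1404]
ee_rot: [[-0.956, -0.293, 0.001], [-0.293, 0.956, 0.001], [-0.001, 0.0, -1.0]]
contact_force: [-0.1, -0.6, -0.6]
grip_width: 0.0232
gripper_force: 78.7
```

```bash
cat > look.py <<'E'
import sys
from h import *
np.set_printoptions(precision=4,suppress=True)
ims=[]
for c in ['scene','top','wrist']:
    im,d=bot.snapshot(c);ims.append(im)
    for t in sys.argv[2:]:
        print(c,t,[(round(r['conf'],2),w(c,r['at'])) for r in bot.place_of(c,t)][:3])
    if c=='scene': sc=im;sd=d
np.savez('last.npz',im=sc,d=sd)
cv2.imwrite(f'pics/{sys.argv[1]}.png',np.hstack([cv2.resize(sc[120:360,140:380],(400,400),interpolation=2),cv2.resize(ims[2],(400,300)) if 0 else cv2.copyMakeBorder(cv2.resize(ims[2],(400,300)),0,100,0,0,0)]))
s=bot.get_state();print(s['time_s'],s['tcp_pos'],s['ee_rot'],s['contact_force'],s['torque'],s['grip_width'])
E
python3 look.py p1 probe probe_point zero_pad_top
```

```text
scene probe [(0.96, array([0.496 , 0.3193, 0.0678])), (0.91, array([0.6123, 0.3643, 0.0116])), (0.69, array([0.5941, 0.2915, 0.0078]))]
scene probe_point []
scene zero_pad_top [(0.56, array([0.4991, 0.3169, 0.0273]))]
top probe [(0.85, array([0.6126, 0.3588, 0.0118])), (0.61, array([0.5962, 0.2896, 0.0123])), (0.6, array([0.6619, 0.1229, 0.01  ]))]
top probe_point [(0.71, array([0.4979, 0.3219, 0.0012]))]
top zero_pad_top [(0.6, array([0.4987, 0.3174, 0.0208]))]
wrist probe [(0.95, array([0.4999, 0.3183, 0.0688])), (0.9, array([0.6118, 0.3591, 0.0062])), (0.61, array([0.5954, 0.2894, 0.0139]))]
wrist probe_point [(0.5, array([0.6648, 0.1191, 0.0009]))]
wrist zero_pad_top []
8.625 [0.4989 0.3201 0.1393] [[-0.956  -0.2934 -0.0001]
 [-0.2934  0.956   0.    ]
 [ 0.0001  0.0001 -1.    ]] [-1.2062 -0.8477 -1.6967] [-0.0082  0.0053 -0.0053] 0.023223293608475273
```

View pics/p1.png

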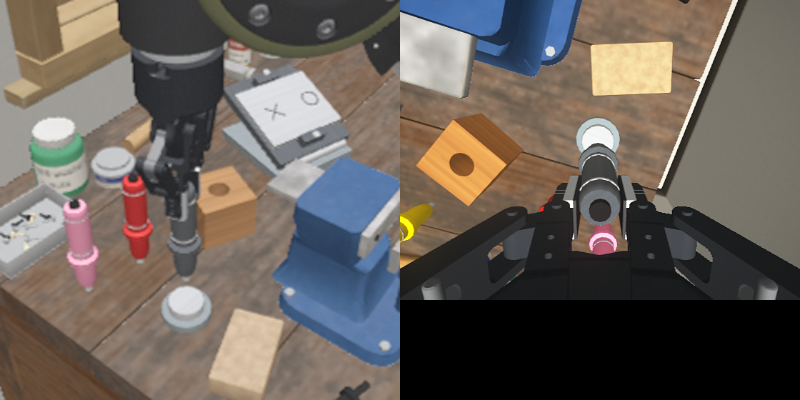

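Probe is held upright, with its tip about 34 mm above the pad centre.

Call:
carry_out([
  {"dx":0,"dy":0,"dz":0.6,"ax":0,"ay":0,"az":0,"claw":-1},
  {"dx":0,"dy":0,"dz":0.4,"ax":0,"ay":0,"az":0,"claw":-1},
  {"dx":0,"dy":0,"dz":0.2,"ax":0,"ay":0,"az":0,"claw":-1},
  {"dx":0,"dy":0,"dz":0.2,"ax":0,"ay":0,"az":0,"claw":-1},
  {"dx":0,"dy":0,"dz":0,"ax":0,"ay":0,"az":0,"claw":-1},
])

```text
time_s: 9.25
tcp_pos: [0.4992, 0.32, 0.098]
ee_rot: [[-0.956, -0.293, 0.001], [-0.293, 0.956, 0.0], [-0.001, -0.0, -1.0]]
contact_force: [-0.3, -0.9, 3.9]
grip_width: 0.023
gripper_force: 79.4
```

Call:
carry_out([
  {"dx":0,"dy":0,"dz":0.1,"ax":0,"ay":0,"az":0,"claw":-1},
  {"dx":0,"dy":0,"dz":0.05,"ax":0,"ay":0,"az":0,"claw":-1},
  {"dx":0,"dy":0,"dz":0,"ax":0,"ay":0,"az":0,"claw":-1},
])

```text
time_s: 9.62
tcp_pos: [0.4995, 0.3202, 0.0942]
ee_rot: [[-0.956, -0.293, 0.002], [-0.293, 0.956, 0.001], [-0.002, 0.0, -1.0]]
contact_force: [-2.1, -2.0, 5.4]
grip_width: 0.0229
gripper_force: 79.7
```

Call:
carry_out([
  {"dx":0,"dy":0,"dz":0.1,"ax":0,"ay":0,"az":0,"claw":-1},
  {"dx":0,"dy":0,"dz":0.05,"ax":0,"ay":0,"az":0,"claw":-1},
  {"dx":0,"dy":0,"dz":0,"ax":0,"ay":0,"az":0,"claw":-1},
])

```text
time_s: 10.0
tcp_pos: [0.4998, 0.3202, 0.0904]
ee_rot: [[-0.956, -0.293, 0.002], [-0.293, 0.956, 0.001], [-0.003, 0.0, -1.0]]
contact_force: [-1.8, -0.9, 7.2]
grip_width: 0.0231
gripper_force: 79.9
```

Call:
carry_out([
  {"dx":0,"dy":0,"dz":0.03,"ax":0,"ay":0,"az":0,"claw":-1},
  {"dx":0,"dy":0,"dz":0,"ax":0,"ay":0,"az":0,"claw":-1},
])

```text
time_s: 10.25
tcp_pos: [0.4999, 0.3203, 0.0899]
ee_rot: [[-0.956, -0.294, 0.003], [-0.294, 0.956, 0.001], [-0.003, 0.0, -1.0]]
contact_force: [-1.5, -1.8, 7.9]
grip_width: 0.0236
gripper_force: 80.0
```

Call:
carry_out([
  {"dx":0,"dy":0,"dz":0.05,"ax":0,"ay":0,"az":0,"claw":-1},
  {"dx":0,"dy":0,"dz":0,"ax":0,"ay":0,"az":0,"claw":-1},
])

```text
time_s: 10.5
tcp_pos: [0.5005, 0.3205, 0.0897]
ee_rot: [[-0.956, -0.294, 0.005], [-0.294, 0.956, 0.002], [-0.005, 0.001, -1.0]]
contact_force: [-2.3, -1.9, 13.1]
grip_width: 0.0234
gripper_force: 80.5
```

Call:
carry_out([
  {"dx":0,"dy":0,"dz":0.05,"ax":0,"ay":0,"az":0,"claw":-1},
  {"dx":0,"dy":0,"dz":0,"ax":0,"ay":0,"az":0,"claw":-1},
])

```text
time_s: 10.75
tcp_pos: [0.501, 0.3207, 0.0896]
ee_rot: [[-0.956, -0.294, 0.006], [-0.294, 0.956, 0.003], [-0.007, 0.001, -1.0]]
contact_force: [-3.0, -1.9, 17.5]
grip_width: 0.0234
gripper_force: 81.0
```

Call:
carry_out([
  {"dx":0,"dy":0,"dz":0.05,"ax":0,"ay":0,"az":0,"claw":-1},
  {"dx":0,"dy":0,"dz":0,"ax":0,"ay":0,"az":0,"claw":-1},
])

```text
time_s: 11.0
tcp_pos: [0.5016, 0.3209, 0.0894]
ee_rot: [[-0.956, -0.294, 0.008], [-0.294, 0.956, 0.004], [-0.009, 0.001, -1.0]]
contact_force: [-4.1, -2.5, 21.6]
grip_width: 0.0234
gripper_force: 81.5
```

Both springs are on their stops: the force climbs steeply with almost no travel. I'll hold 0.75 s, then lift.

Call:
carry_out([
  {"dx":0,"dy":0,"dz":0,"ax":0,"ay":0,"az":0,"claw":-1},
  {"dx":0,"dy":0,"dz":0,"ax":0,"ay":0,"az":0,"claw":-1},
  {"dx":0,"dy":0,"dz":0,"ax":0,"ay":0,"az":0,"claw":-1},
  {"dx":0,"dy":0,"dz":0,"ax":0,"ay":0,"az":0,"claw":-1},
  {"dx":0,"dy":0,"dz":0,"ax":0,"ay":0,"az":0,"claw":-1},
  {"dx":0,"dy":0,"dz":0,"ax":0,"ay":0,"az":0,"claw":-1},
  {"dx":0,"dy":0,"dz":-0.3,"ax":0,"ay":0,"az":0,"claw":-1},
  {"dx":0,"dy":0,"dz":-0.6,"ax":0,"ay":0,"az":0,"claw":-1},
  {"dx":0,"dy":0,"dz":-1,"ax":0,"ay":0,"az":0,"claw":-1},
  {"dx":0,"dy":0,"dz":-1,"ax":0,"ay":0,"az":0,"claw":-1},
  {"dx":0,"dy":0,"dz":-1,"ax":0,"ay":0,"az":0,"claw":-1},
  {"dx":0,"dy":0,"dz":-1,"ax":0,"ay":0,"az":0,"claw":-1},
  {"dx":0,"dy":0,"dz":0,"ax":0,"ay":0,"az":0,"claw":-1},
  {"dx":0,"dy":0,"dz":0,"ax":0,"ay":0,"az":0,"claw":-1},
])

```text
time_s: 12.75
tcp_pos: [0.4985, 0.3202, 0.2284]
ee_rot: [[-0.956, -0.294, -0.002], [-0.294, 0.956, -0.0], [0.002, 0.0, -1.0]]
contact_force: [0.1, -0.7, -2.3]
grip_width: 0.0232
gripper_force: 78.7
```

Run:
```python
from h import *
from scipy.spatial.transform import Rotation as Ro
np.set_printoptions(precision=4,suppress=True)
# ring refine from w1 image cannot use pose now; use top/scene images: dark pixel centroid in window around ring
for c,(u0,v0) in (('top',(353,226)),('scene',(325,179))):
    D=np.load(c+'.npz');g=D['im'].max(2).astype(float);d=D['d']
    r=11;wd=g[v0-r:v0+r+1,u0-r:u0+r+1];bg=np.median(wd);wt=np.clip(bg-25-wd,0,None)
    yy,xx=np.mgrid[-r:r+1,-r:r+1];wt[(xx**2+yy**2)>81]=0
    # ellipse centre via contour extents
    m=wt>10;pts=np.argwhere(m)[:,::-1].astype(np.float32)+[u0-r,v0-r];e=cv2.fitEllipse(pts.astype(np.float32))
    dd=np.median(d[v0-6:v0+7,u0-6:u0+7]);print(c,e,px(c,*e[0],dd))
s=bot.get_state();R=s['ee_rot'];p=s['tcp_pos'];print(s['time_s'],p,R,s['contact_force'])
yaw=np.radians(-18.7);t=np.radians(20)
up=np.array([np.cos(yaw)*np.cos(t),np.sin(yaw)*np.cos(t),np.sin(t)])
lev=np.array([-np.sin(yaw),np.cos(yaw),0]);n=np.cross(up,lev)
ring=np.array([.5702,-.0495,.0725])
Z=-n
for y in (lev,):
    Rt=np.c_[np.cross(y,Z),y,Z]
    print('n',n,'rotvec deg tool',np.degrees(Ro.from_matrix(R.T@Rt).as_rotvec()))
    # minimal tilt only
    mt=np.cross(R[:,2],Z);print('min tilt',np.degrees(np.arcsin(np.linalg.norm(mt)))*(R.T@mt)/np.linalg.norm(mt))
    tgt=ring+n*(.082+.04);print('tgt',tgt,'tool shift/30',R.T@(tgt-p)/.03)
```

```text
top ((353.239501953125, 225.80831909179688), (11.067097663879395, 11.704792022705078), 79.1362533569336) [ 0.5694 -0.0488  0.0736]
scene ((326.88330078125, 177.32183837890625), (9.045370101928711, 12.404426574707031), 57.40918731689453) [ 0.5675 -0.0519  0.0742]
12.75 [0.4985 0.3202 0.2284] [[-0.9559 -0.2935 -0.002 ]
 [-0.2935  0.9559 -0.0004]
 [ 0.002   0.0002 -1.    ]] [ 0.0737 -0.6834 -2.2767]
n [-0.324   0.1097  0.9397] rotvec deg tool [  6.2183 -19.4578  35.408 ]
min tilt [ 11.7042 -16.3404   0.    ]
tgt [ 0.5307 -0.0361  0.1871] tool shift/30 [  2.4584 -11.671    1.3794]
```

Call:
carry_out([
  {"dx":0.205,"dy":-0.973,"dz":0,"ax":0,"ay":0,"az":0,"claw":-1},
  {"dx":0.205,"dy":-0.973,"dz":0,"ax":0,"ay":0,"az":0,"claw":-1},
  {"dx":0.205,"dy":-0.973,"dz":0,"ax":0,"ay":0,"az":0,"claw":-1},
  {"dx":0.205,"dy":-0.973,"dz":0,"ax":0,"ay":0,"az":0,"claw":-1},
  {"dx":0.205,"dy":-0.973,"dz":0,"ax":0,"ay":0,"az":0,"claw":-1},
  {"dx":0.205,"dy":-0.973,"dz":0,"ax":0,"ay":0,"az":0,"claw":-1},
  {"dx":0.205,"dy":-0.973,"dz":0,"ax":0,"ay":0,"az":0,"claw":-1},
  {"dx":0.205,"dy":-0.973,"dz":0,"ax":0,"ay":0,"az":0,"claw":-1},
  {"dx":0.205,"dy":-0.973,"dz":0,"ax":0,"ay":0,"az":0,"claw":-1},
  {"dx":0.205,"dy":-0.973,"dz":0,"ax":0,"ay":0,"az":0,"claw":-1},
  {"dx":0.205,"dy":-0.973,"dz":0,"ax":0,"ay":0,"az":0,"claw":-1},
  {"dx":0.205,"dy":-0.973,"dz":0,"ax":0,"ay":0,"az":0,"claw":-1},
  {"dx":0,"dy":0,"dz":0,"ax":0.49,"ay":-0.68,"az":0,"claw":-1},
  {"dx":0,"dy":0,"dz":0,"ax":0.49,"ay":-0.68,"az":0,"claw":-1},
  {"dx":0,"dy":0,"dz":0,"ax":0.48,"ay":-0.68,"az":0,"claw":-1},
  {"dx":0,"dy":0,"dz":0,"ax":0,"ay":0,"az":0,"claw":-1},
  {"dx":0,"dy":0,"dz":0,"ax":0,"ay":0,"az":0,"claw":-1},
])

```text
time_s: 14.88
tcp_pos: [0.5311, -0.0362, 0.2296]
ee_rot: [[-0.909, -0.261, 0.324], [-0.309, 0.945, -0.108], [-0.278, -0.199, -0.94]]
contact_force: [0.4, 1.0, -0.9]
grip_width: 0.0233
gripper_force: 79.1
```

```bash
cat > l2.py <<'E'
import sys
from h import *
np.set_printoptions(precision=4,suppress=True)
s=bot.get_state()
im,d=bot.snapshot('wrist');sc,sd=bot.snapshot('scene')
np.savez('w3.npz',im=im,d=d)
cv2.imwrite(f'pics/{sys.argv[1]}.png',np.hstack([cv2.resize(sc[110:260,230:380],(400,400),interpolation=2),cv2.copyMakeBorder(cv2.resize(im,(400,300)),0,100,0,0,0)]))
for c in ('wrist','scene'):
    for t in ['ring_centre','probe','probe_point']: print(c,t,[(round(r['conf'],2),w(c,r['at'])) for r in bot.place_of(c,t)][:2])
P,u,v=cloud('wrist',d)
Q=P[(abs(P[:,0]-.58)<.045)&(abs(P[:,1]+.01)<.05)&(P[:,2]>.05)&(P[:,2]<.1)]
yaw=np.radians(-18.7);t=np.radians(20)
up=np.array([np.cos(yaw)*np.cos(t),np.sin(yaw)*np.cos(t),np.sin(t)]);lev=np.array([-np.sin(yaw),np.cos(yaw),0]);n=np.cross(up,lev)
if len(Q)>200:
    h=(Q-[.584,-.0105,.0735])@n;k=abs(h)<.006
    for _ in range(3):
        m=Q[k].mean(0);f=np.linalg.svd(Q[k]-m,full_matrices=False)[2][2];f*=np.sign(f[2]);k=abs((Q-m)@f)<.002
    print('plane',f,k.sum(),'tilt',np.degrees(np.arccos(f[2])),'yaw',np.degrees(np.arctan2(-f[1],-f[0])),'off',((m-[.584,-.0105,.0735])@n))
R=s['ee_rot'];p=s['tcp_pos'];tip=p+R[:,2]*.082
print(s['time_s'],p,s['contact_force'],'n',n,-R[:,2],'ang',np.degrees(np.arccos(-R[:,2]@n)))
ring=np.array([.569,-.0495,.0725]);e=ring-tip
print('tip',tip,'height',-e@n,'err tool mm',R.T@e*1000,'F.n',s['contact_force']@n)
E
python3 l2.py p2
```

```text
wrist ring_centre [(0.7, array([ 0.5722, -0.0555,  0.073 ]))]
wrist probe [(0.92, array([ 0.557 , -0.0469,  0.1653])), (0.83, array([0.6608, 0.121 , 0.0093]))]
wrist probe_point [(0.41, array([0.6661, 0.1208, 0.0022])), (0.34, array([ 0.564 ,  0.178 , -0.0017]))]
scene ring_centre [(0.53, array([ 0.5711, -0.0488,  0.0711]))]
scene probe [(0.83, array([ 0.5538, -0.0434,  0.1608])), (0.78, array([0.5977, 0.2898, 0.0091]))]
scene probe_point [(0.61, array([ 0.4977,  0.3191, -0.0027]))]
plane [-0.3272  0.108   0.9388] 7659 tilt 20.155363101053155 yaw -18.26524077340737 off -7.924949758567392e-05
14.875 [ 0.5311 -0.0362  0.2296] [ 0.3733  0.9683 -0.8693] n [-0.324   0.1097  0.9397] [-0.324   0.1083  0.9398] ang 0.07852152465753427
tip [ 0.5577 -0.0451  0.1525] height 0.079367571295481 err tool mm [13.3087  8.7497 79.3732] F.n -0.8315974702523758
```

View pics/p2.png

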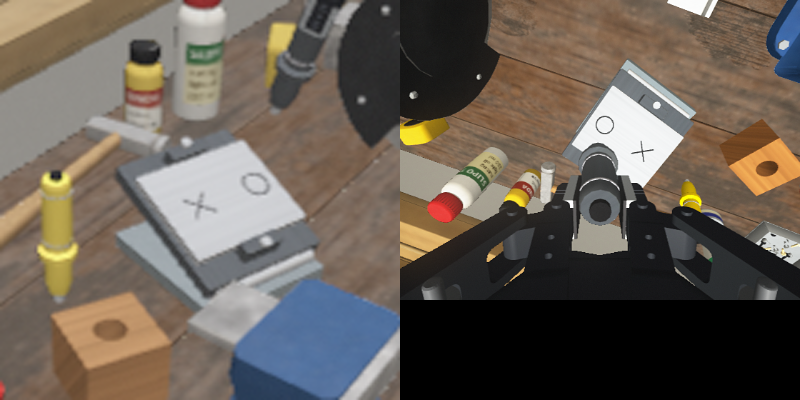

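Probe is square to the plate to within 0.5° by the wrist-depth plane fit. The ring shows at wrist px (286,175). Now a finer ring fit from this view.

Run:
```python
from h import *
np.set_printoptions(precision=4,suppress=True)
D=np.load('w3.npz');im,d=D['im'],D['d'];g=im.max(2)
u0,v0=286,175;r=22
sub=(g[v0-r:v0+r+1,u0-r:u0+r+1]<110).astype(np.uint8)
nl,lab,st,ce=cv2.connectedComponentsWithStats(sub)
for i in range(1,nl):
    if st[i,4]>20:
        pts=(np.argwhere(lab==i)[:,::-1]+[u0-r,v0-r]).astype(np.float32);e=cv2.fitEllipse(pts)
        dd=d[int(e[0][1]),int(e[0][0])];print(st[i],e,px('wrist',*e[0],dd))
s=bot.get_state();print(s['time_s'],s['tcp_pos'])
```

```text
[12  9 22  8 32] ((286.3902893066406, 175.44520568847656), (24.881797790527344, 26.00908660888672), 165.18118286132812) [ 0.5719 -0.0509  0.0734]
[11 18 24 17 41] ((286.36016845703125, 174.8093719482422), (23.349538803100586, 23.956111907958984), 54.89501190185547) [ 0.571  -0.0511  0.074 ]
15.275 [ 0.5314 -0.0365  0.2298]
```

Call:
carry_out([
  {"dx":0.14,"dy":0.083,"dz":0.65,"ax":0,"ay":0,"az":0,"claw":-1},
  {"dx":0.14,"dy":0.083,"dz":0.65,"ax":0,"ay":0,"az":0,"claw":-1},
  {"dx":0.14,"dy":0.083,"dz":0.65,"ax":0,"ay":0,"az":0,"claw":-1},
  {"dx":0,"dy":0,"dz":0.2,"ax":0,"ay":0,"az":0,"claw":-1},
  {"dx":0,"dy":0,"dz":0,"ax":0,"ay":0,"az":0,"claw":-1},
  {"dx":0,"dy":0,"dz":0,"ax":0,"ay":0,"az":0,"claw":-1},
])

```text
time_s: 16.02
tcp_pos: [0.5391, -0.0402, 0.1651]
ee_rot: [[-0.909, -0.26, 0.326], [-0.309, 0.945, -0.109], [-0.28, -0.2, -0.939]]
contact_force: [-0.4, -0.9, -0.5]
grip_width: 0.0235
gripper_force: 79.1
```

```bash
python3 l2.py p3
```

```text
wrist ring_centre [(0.56, array([ 0.5713, -0.055 ,  0.0722]))]
wrist probe [(0.79, array([0.6612, 0.1209, 0.0051])), (0.55, array([ 0.5629, -0.0493,  0.1002]))]
wrist probe_point [(0.6, array([0.6629, 0.1172, 0.0008]))]
scene ring_centre [(0.57, array([ 0.5732, -0.0495,  0.0713]))]
scene probe [(0.88, array([ 0.5614, -0.0473,  0.0956])), (0.85, array([0.5971, 0.2937, 0.0073]))]
scene probe_point []
plane [-0.3263  0.1072  0.9392] 8335 tilt 20.08457848012124 yaw -18.18386540013802 off -0.0006600633235914456
16.025 [ 0.5391 -0.0402  0.1651] [-0.3789 -0.9066 -0.4763] n [-0.324   0.1097  0.9397] [-0.3264  0.1088  0.939 ] ang 0.15356891075017906
tip [ 0.5659 -0.0492  0.0881] height 0.01575539760401754 err tool mm [ 1.6265  1.9798 15.7512] F.n -0.4241840882964824
```

View pics/p3.png

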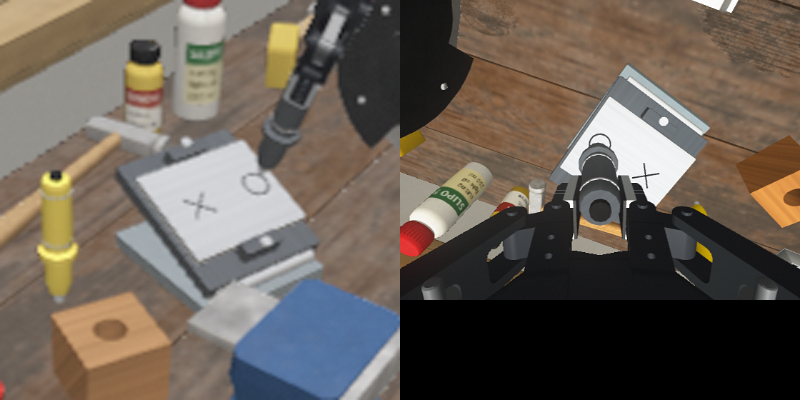

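```bash
cat > f.py <<'E'
from h import *
n=np.array([-.324,.1097,.9397]);F=[];Z=[];X=[]
for _ in range(12):
    bot.snapshot('top');s=bot.get_state();F.append(s['contact_force']@n);Z.append(s['tcp_pos']@n);X.append(s['tcp_pos']+s['ee_rot'][:,2]*.082)
print('F.n',np.mean(F),np.std(F)/12**.5,'TCP.n mm',np.mean(Z)*1000,'tip(unsprung)',np.mean(X,0),'tilt',np.degrees(np.arccos(-s['ee_rot'][:,2]@n)),s['time_s'])
E
python3 f.py
```

```text
F.n -1.6050827740918512 0.15176186762434654 TCP.n mm -24.58422556306233 tip(unsprung) [ 0.56544266 -0.04919749  0.08727718] tilt nan 17.025f.py:5: RuntimeWarning: invalid value encountered in arccos
  print('F.n',np.mean(F),np.std(F)/12**.5,'TCP.n mm',np.mean(Z)*1000,'tip(unsprung)',np.mean(X,0),'tilt',np.degrees(np.arccos(-s['ee_rot'][:,2]@n)),s['time_s'])
```

Call:
carry_out([
  {"dx":0.03,"dy":0.03,"dz":0.25,"ax":0,"ay":0,"az":0,"claw":-1},
  {"dx":0,"dy":0,"dz":0.2,"ax":0,"ay":0,"az":0,"claw":-1},
  {"dx":0,"dy":0,"dz":0,"ax":0,"ay":0,"az":0,"claw":-1},
  {"dx":0,"dy":0,"dz":0,"ax":0,"ay":0,"az":0,"claw":-1},
])

```text
time_s: 17.52
tcp_pos: [0.5421, -0.0413, 0.1512]
ee_rot: [[-0.909, -0.26, 0.325], [-0.309, 0.945, -0.109], [-0.279, -0.2, -0.939]]
contact_force: [0.6, -0.3, -2.1]
grip_width: 0.0228
gripper_force: 79.1
```

```bash
python3 f.py
```

```text
F.n -1.4510646476816504 0.11531737653540924 TCP.n mm -37.986723666124426 tip(unsprung) [ 0.56882627 -0.05008278  0.07428467] tilt nan 18.125f.py:5: RuntimeWarning: invalid value encountered in arccos
  print('F.n',np.mean(F),np.std(F)/12**.5,'TCP.n mm',np.mean(Z)*1000,'tip(unsprung)',np.mean(X,0),'tilt',np.degrees(np.arccos(-s['ee_rot'][:,2]@n)),s['time_s'])
```

Call:
carry_out([
  {"dx":0,"dy":0,"dz":0.1,"ax":0,"ay":0,"az":0,"claw":-1},
  {"dx":0,"dy":0,"dz":0,"ax":0,"ay":0,"az":0,"claw":-1},
  {"dx":0,"dy":0,"dz":0,"ax":0,"ay":0,"az":0,"claw":-1},
])

```text
time_s: 18.5
tcp_pos: [0.5432, -0.0415, 0.1487]
ee_rot: [[-0.909, -0.26, 0.326], [-0.309, 0.945, -0.109], [-0.279, -0.2, -0.939]]
contact_force: [-0.9, 0.6, 0.1]
grip_width: 0.023
gripper_force: 79.3
```

```bash
python3 f.py 2>/dev/null
```

```text
F.n 0.701517661640918 0.053789432510188306 TCP.n mm -40.947865712138565 tip(unsprung) [ 0.56985698 -0.05045109  0.0715319 ] tilt nan 19.1
```

Call:
carry_out([
  {"dx":0,"dy":0,"dz":0.05,"ax":0,"ay":0,"az":0,"claw":-1},
  {"dx":0,"dy":0,"dz":0.04,"ax":0,"ay":0,"az":0,"claw":-1},
  {"dx":0,"dy":0,"dz":0,"ax":0,"ay":0,"az":0,"claw":-1},
  {"dx":0,"dy":0,"dz":0,"ax":0,"ay":0,"az":0,"claw":-1},
])

```text
time_s: 19.6
tcp_pos: [0.5441, -0.0418, 0.1462]
ee_rot: [[-0.909, -0.26, 0.326], [-0.309, 0.945, -0.109], [-0.28, -0.2, -0.939]]
contact_force: [-1.6, 0.6, 3.4]
grip_width: 0.0235
gripper_force: 79.6
```

```bash
python3 f.py 2>/dev/null; python3 l2.py p4
```

```text
F.n 3.8826059755677647 0.1622994103197177 TCP.n mm -43.641293367147505 tip(unsprung) [ 0.57073955 -0.05075361  0.06900525] tilt nan 20.2
wrist ring_centre [(0.59, array([ 0.5697, -0.0563,  0.0715]))]
wrist probe [(0.78, array([0.6599, 0.1175, 0.0081])), (0.59, array([ 0.5685, -0.0521,  0.0822]))]
wrist probe_point [(0.44, array([ 0.662 ,  0.1192, -0.0003]))]
scene ring_centre []
scene probe [(0.94, array([0.6646, 0.1243, 0.0094])), (0.73, array([ 0.5667, -0.0473,  0.0753]))]
scene probe_point []
plane [-0.3266  0.1072  0.9391] 8745 tilt 20.10187851374906 yaw -18.1687707518282 off -0.00014384290477167412
20.2 [ 0.544  -0.0418  0.1459] [-1.9296  0.1244  4.3115] n [-0.324   0.1097  0.9397] [-0.3255  0.109   0.9392] ang 0.09779907775144743
tip [ 0.5707 -0.0507  0.0689] height -0.0040753312002454875 err tool mm [ 0.1557  0.9017 -4.0755] F.n 4.690224049608668
```

View pics/p4.png

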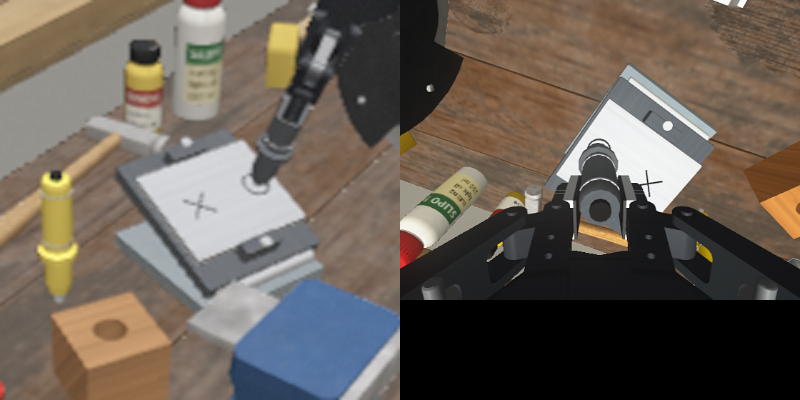

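Tip is in the ring, with a force of about 5.4 N (roughly 4.5 mm in). I'll ease back slightly, then check the zoomed view.

Call:
carry_out([
  {"dx":0,"dy":0,"dz":-0.018,"ax":0,"ay":0,"az":0,"claw":-1},
  {"dx":0,"dy":0,"dz":0,"ax":0,"ay":0,"az":0,"claw":-1},
  {"dx":0,"dy":0,"dz":0,"ax":0,"ay":0,"az":0,"claw":-1},
])

```text
time_s: 20.98
tcp_pos: [0.5438, -0.0417, 0.1463]
ee_rot: [[-0.909, -0.26, 0.325], [-0.309, 0.945, -0.109], [-0.279, -0.2, -0.939]]
contact_force: [-0.0, 0.2, 3.0]
grip_width: 0.0233
gripper_force: 79.7
```

```bash
python3 f.py 2>/dev/null
python3 - <<'E'
from h import *
im,_=bot.snapshot('scene');i=bot.camera_info('scene')
old=np.load('scene.npz')['im']
def pr(p): return cv2.projectPoints(np.array([p],float),np.array(i['rvec'],float),np.array(i['tvec'],float),np.array(i['K'],float),None)[0].ravel()
s=bot.get_state();n=-s['ee_rot'][:,2];tip=s['tcp_pos']+s['ee_rot'][:,2]*.078
u,v=pr(tip);un,vn=pr(tip+n*.006);u2,v2=pr(tip+n*.08);print((u,v),(un,vn))
u0,v0=int(u)-25,int(v)-30;k=8
def crop(a,mark):
    c=cv2.resize(a[v0:v0+50,u0:u0+50],None,fx=k,fy=k,interpolation=cv2.INTER_CUBIC)
    f=lambda a,b:(int((a-u0+.5)*k),int((b-v0+.5)*k))
    cv2.circle(c,f(u,v),3,(0,0,255),-1)
    if mark: cv2.line(c,f(un,vn),f(u2,v2),(0,255,0),1)
    return c
cv2.imwrite('pics/p5.png',np.hstack([crop(old,0),crop(im,1)]))
E
```

```text
F.n 3.2271093355179867 0.11916509788783895 TCP.n mm -43.283103486318275 tip(unsprung) [ 0.57043763 -0.05066604  0.06927206] tilt nan 21.575
(np.float64(325.90083064331634), np.float64(177.80074819155075)) (np.float64(326.6745330053488), np.float64(176.21394405637784))
```

View pics/p5.png

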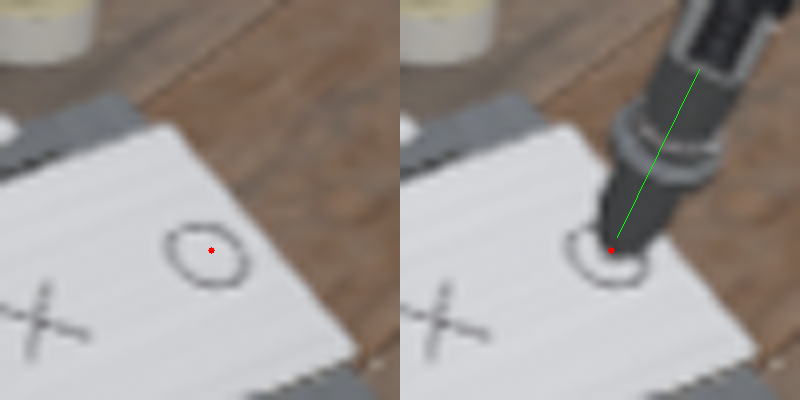

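The marked tip sits inside the ring, about 2–3 mm from its centre, and the probe follows the predicted axis. Spring force is about 4.8 N, so the tip is about half way in. Handing in.

```bash
python3 -c "
from rig import bot
print(bot.hand_in())"
```

```text
the job is handed in; nothing more can be done
None
```

I zeroed the probe on the pad (both springs on their stops, held over 0.75 s), and the arm now holds it square to the plate inside the ring with its tip about 4 mm in; I handed it in at about 22 s, and no verdict came back.

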